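# Load the blue specimen into the hardness tester's gravity chute

## Task

Load the blue specimen into the hardness tester's gravity chute: take it from the rack, turn it so that its polished face (the white-banded side) faces the side of the chute where the measuring lens stands, and lower it on its rim, rather than dropping it, into the open upper end of the chute. Let go so that it rolls down under the clear guard to the stop in front of the lens. Leave the black and the red specimen where they are in the rack.

Things in the scene. Friction and masses are not known exactly. Their poses are not given: they have to be found in the camera images.
- blue_specimen: Specimen to load: blue resin disc, 50 mm diameter, 30 mm thick, 0.12 kg, standing on its rim in a rack. Origin: centre of its polished face (steel rectangle; white band on the rim beside it); y axis: straight out of that face, level. So the disc's middle lies at y = -15 mm. Grip it from above across the two flat faces, by the upper half; both faces are free.
- black_specimen: Bystander in the same rack: same disc in black resin, same origin and axes. The rack holds the three discs rim to rim in a row, 75 mm apart; its floor is 10 mm above the table, with 6 mm high chocks at the rims. Stays where it is.
- red_specimen: Bystander in the same rack: same disc in red resin, same origin and axes. Stays where it is.
- chute: Fixed aluminium chute, a straight channel 48 mm wide inside, falling 12 degrees. Origin: on the table under the middle of its open upper end; x: level, downhill; y: level, across, towards the side with the measuring lens (steel and black barrel, white housing 120 mm high). A clear guard with a yellow edge, roof 62 mm above the floor, closes the rest: the disc gets in only at the open end.
- chute_mouth (a point): Point on the channel's floor in the middle of the open upper end, 95 mm above the table. Open from above from 53 mm uphill to 58 mm downhill of it, between side walls 12 mm high and a back wall 18 mm high. A disc standing on the floor straight over this point has its middle 26 mm above it; let go, it rolls down by itself in about 1.5 s.
- chute_stop (a point): Where the disc's middle comes to rest: against the yellow stop, facing the lens, 69 mm above the table, 245 mm downhill of the chute's origin.
There are look-alikes about, which are no part of the job. There is more than one size of the blue_specimen; the one meant has the size given above.

How it is judged (in metres and radians):
On the way:
1. the blue specimen, still in the fingers, is in the mouth of the chute, its rim within about 15 mm of the floor (contact force between the fingers and blue_specimen above 0.3 N and x of blue_specimen in the frame of chute between -0.05 and 0.06 m and y of blue_specimen in the frame of chute between -0.035 and 0.035 m and z of blue_specimen in the frame of chute between 0.1 and 0.1426 m).
At the end, for the whole second after the job is handed in: The blue specimen is at rest on its rim at the stop of the chute, within about 20 mm along the chute, inside the channel, its polished face towards the lens side within 15 degrees, released; the black and the red specimen are within 20 mm of where they started (x of blue_specimen in the frame of chute between 0.225 and 0.265 m and y of blue_specimen in the frame of chute between 0.002 and 0.03 m and z of blue_specimen in the frame of chute between 0.055 and 0.085 m and angle between the y axis of blue_specimen and the y axis of chute, either way round below 0.26 rad and linear speed of blue_specimen below 0.02 m/s and angular speed of blue_specimen below 0.3 rad/s and distance of each of black_specimen, red_specimen from where it was at the start of the episode below 0.02 m); the robot touches nothing.
It fails at once if the black or the red specimen is pushed or taken more than 20 mm from its place (distance of any of black_specimen, red_specimen from where it was at the start of the episode above 0.02 m).
It also fails if it takes over 40 s, if anything falls off the work surface, if the arm or the gripper's body presses on something with over 40 N, if the wrist force passes 120 N, or if a joint passes its speed limit or range.

## Robot

A 6-joint arm with a two-finger parallel gripper is mounted at the origin on the work surface. World frame = base frame: x ahead of the robot, y to its left, z up, the work surface at z = 0. Lengths are in mm, angles in rad, forces in N, time in s.
With the tool pointing down it reaches from about 300 to 850 mm from the base axis. Payload 4.2 kg.
Tool frame: the origin (TCP) lies at the very end of the fingers, on their centre line; the grasp point (between the pads) lies 19 mm behind it (grip_depth is the distance from the TCP to the grasp point, in mm); z points along the fingers, y is the line along which they close (so a half turn about z gives the same grasp; the last joint's range is limited). The gripper opens to 91 mm and grips with 3 to 60 N. Pads are 32 mm wide; open, the fingers measure 118 mm over their backs; the gripper's body (76 mm by 178 mm) begins 60 mm behind the grasp point.
Start: joints at [1.16, 0.32, 1.565, -0, 1.257, -0.02], TCP at [219.039, 531.666, 182.776] pointing down, gripper open.
Joint ranges: [-3.11, 3.11], [-0.84, 2.01], [0.21, 2.61], [-1.34, 4.49], [0.05, 2.63], [-2.56, 2.56]. Speed limits (rad/s): [2.57, 2.57, 3.14, 3.14, 3.14, 3.14].

## Interface

Orientations are given as a 3x3 rotation matrix whose columns are the frame's x, y, z axes.
In Python, from rig import * gives the robot as it stands.
- The arm moves only by the tool play_rows, never from a script. Its argument "commands" is a list of rows, each a list of 5 numbers: the shift along the tool's x, y, z in cm, then the turn about the tool's z in rad, then the finger opening in cm, from 0 to 9.12. In form: [[tx, ty, tz, spin, gripper], ...]. A call has 1 to 12 rows; each row is the pose to reach, as a shift and turn from the pose commanded when the call began, along the tool's axes at that moment; what a row does not reach only later rows make up. A row lasts 1/8 s, in which the tool goes at most 62.5 mm and 10.7 degrees, less where a joint would pass 70% of its speed; a pose out of reach is approached as far as the arm can. A call with a gripper value outside its range is refused whole. The fingers move at their own pace and stop on an object; the grip force is fixed at half the most. Time passes only in rows, so rows that repeat a pose let the fingers close. It gives the time, the measured TCP pose, the force, the opening and the grip force at its end, in the units of the state.
- sense(): the state, without advancing time (a new reading comes with each control period).
- read_camera(name): name is "scene" or "top"; returns the picture (420x560x3 uint8, red, green, blue); there is no depth.
- get_calibration(name): a dict with "mtx" (3x3 intrinsics, pixels), "rvec" (rotation vector, rad) and "tvec" (3), from world to camera coordinates, as OpenCV has them. Camera axes: x right, y down, z forward; pixel columns grow to the right and rows downward; lengths in mm; the calibration is good to about 2 mm. A picture is of the moment at which its call begins. get_calibration takes no time and is no camera call.
- job_done(): hands the job in; it is judged then, once.
The state is a dict: "clock": time; "joints": joint angles; "qd": joint speeds; "tau": joint torques, N m; "tcp_pos": TCP position; "ee_rot": TCP orientation; "ft_force": force on the tool from outside, world axes, zero at the start; "moment": the same for the moment, N m; "width": finger opening in mm; "grip_force": force on a finger pad.
Only numpy, scipy, OpenCV 4.12 (cv2) and the standard library are available. Lean on these libraries where they do the work, as an engineer would, in place of code of your own. Each camera call takes 0.05 s, during which the arm holds its last target. There are 200 camera calls.

## Working session

There is one attempt and no reset: what is moved stays moved. The work goes in short steps, Python scripts to look and compute and a tool call to move; the robot and the scene stay as the last step left them, time stands still between calls to the robot, and variables do not carry over. Pictures are saved under pics/ and viewed, at most 10 in all, crops included, and the job is handed in when it is done.

Besides the shell and the picture viewer there is one more tool, called after "Request:" as name([rows], argument=value, ...), one row to a line, values as JSON. play_rows: Moves the arm, as the interface text tells. Its arguments: {"type":"object","properties":{"commands":{"type":"array","items":{"type":"array","items":{"type":"number"}}}},"required":["commands"]}

```bash
mkdir -p pics; python3 - <<'E'
from rig import *
import cv2
for n in("scene","top"):
    cv2.imwrite(f"pics/{n}0.png",read_camera(n)[:,:,::-1]); 
    c=get_calibration(n);R=cv2.Rodrigues(c["rvec"])[0];print(n,c["mtx"].tolist(),(-R.T@c["tvec"].ravel()).round(),R.round(2).tolist())
s=sense();print(s["clock"],s["tcp_pos"],s["ee_rot"],s["width"])
E
```

```text
scene [[520.5743117219457, 0.0, 279.4309052982554], [0.0, 520.5743117219457, 205.90598983560216], [0.0, 0.0, 1.0]] [1051. -678.  902.] [[0.74, 0.67, 0.02], [0.45, -0.48, -0.75], [-0.49, 0.56, -0.66]]
top [[465.5907586524227, 0.0, 282.3331111194533], [0.0, 465.5907586524227, 210.41197693349753], [0.0, 0.0, 1.0]] [ 407.   26. 1025.] [[-0.02, -1.0, 0.01], [-1.0, 0.02, -0.06], [0.06, -0.01, -1.0]]
0.1 [218.82787054 531.18870353 182.01134855] [[-9.24614130e-01  3.80904612e-01 -6.22803925e-04]
 [ 3.80905120e-01  9.24612972e-01 -1.46310584e-03]
 [ 1.85488273e-05 -1.59003753e-03 -9.99998736e-01]] 91.12186672522046
```

View pics/scene0.png

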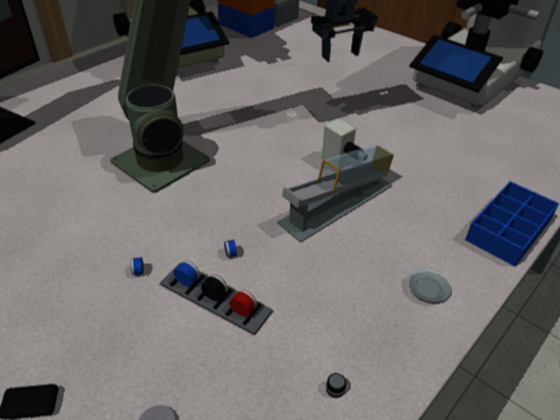

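View pics/top0.png

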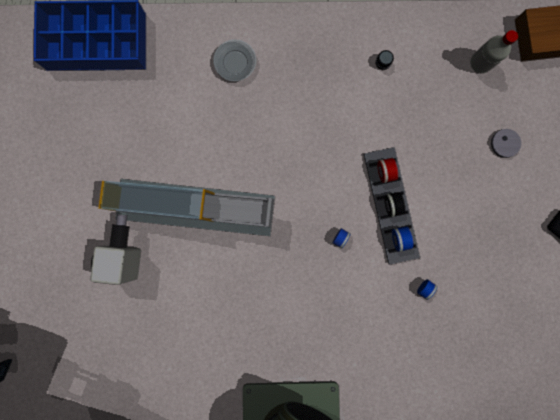

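The overview shows the rack's blue disc at top (402,239), with black (396,205) and red (386,170). The chute mouth is near (240,208), the stop near (122,195), and the lens on the robot side at (120,230). I'll zoom in next.

```bash
python3 - <<'E'
import cv2,numpy as np
a=cv2.imread("pics/top0.png")
l=cv2.resize(a[140:270,355:425],None,fx=4.5,fy=4.5,interpolation=cv2.INTER_CUBIC)
r=cv2.resize(a[165:245,185:285],None,fx=4.5,fy=4.5,interpolation=cv2.INTER_CUBIC)
r=cv2.copyMakeBorder(r,0,585-360,0,0,cv2.BORDER_CONSTANT)
cv2.imwrite("pics/z1.png",np.hstack([l,r]))
E
```

```text
(no output)
```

View pics/z1.png

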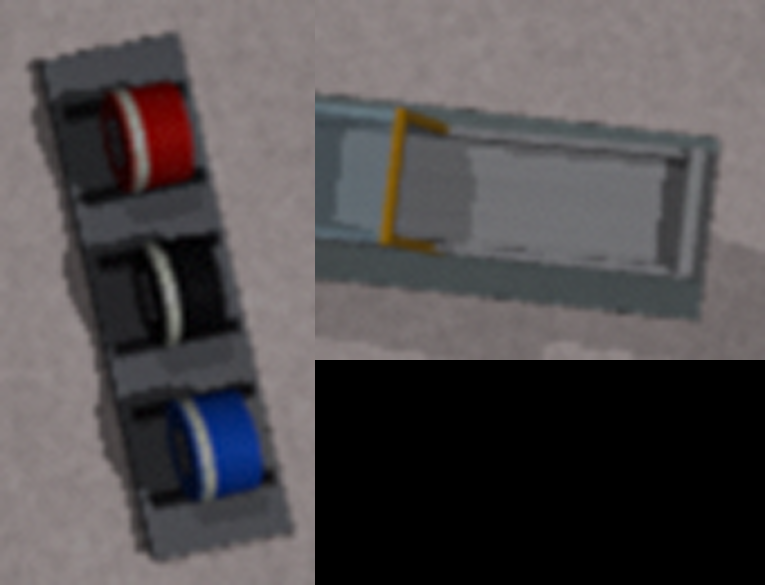

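```bash
cat > h.py <<'E'
from rig import *
import cv2,numpy as np
from scipy.optimize import least_squares,minimize
def proj(n,P):
    c=get_calibration(n);return cv2.projectPoints(np.float64(P).reshape(-1,3),np.float64(c["rvec"]),np.float64(c["tvec"]),c["mtx"],None)[0][:,0]
def back(n,uv,z):
    c=get_calibration(n);R=cv2.Rodrigues(np.float64(c["rvec"]))[0];C=-R.T@np.float64(c["tvec"]).ravel()
    d=(R.T@np.linalg.inv(c["mtx"])@np.c_[np.float64(uv).reshape(-1,2),np.ones(np.size(uv)//2)].T).T
    return C+d*((z-C[2])/d[:,2])[:,None]
def disc(x,y,yaw,z=35):  # x,y = disc middle; yaw = polished-face normal
    t=np.linspace(0,2*np.pi,60);n=np.array([np.cos(yaw),np.sin(yaw),0]);s=np.array([-n[1],n[0],0])
    ring=25*np.cos(t)[:,None]*s+25*np.sin(t)[:,None]*[0,0,1]
    return np.r_[ring+15*n,ring-15*n]+[x,y,z]
E
python3 - <<'E'
from h import *
a=cv2.imread("pics/top0.png");
L=lambda p:np.array(p)/4.5+[355,140]-.39
R=lambda p:(np.array(p)-[315,0])/4.5+[185,165]-.39
e=back("top",L([[180,35],[295,533],[35,62],[150,555]]),8)
for i in(0,2):
    d=e[i]-e[i+1];print("rack dir",np.linalg.norm(d),np.arctan2(d[1],d[0]))
hsv=cv2.cvtColor(a,cv2.COLOR_BGR2HSV)
m=cv2.inRange(hsv,(105,120,40),(130,255,255));m[:, :380]=0;m[:222]=0;m[256:]=0;m[:,420:]=0
pts=cv2.findNonZero(m)[:,0];h=cv2.convexHull(pts);M=np.zeros(m.shape,np.uint8)
S=8
big=cv2.resize(m[215:265,375:425],None,fx=S,fy=S)
hb=cv2.convexHull(cv2.findNonZero((big>127).astype(np.uint8)));T=cv2.fillConvexPoly(np.zeros((400,400),np.uint8),hb,1)
def cost(p):
    q=(proj("top",disc(*p))+.5-[375,215])*S
    r=cv2.fillConvexPoly(np.zeros((400,400),np.uint8),cv2.convexHull(np.int32(q)),1)
    return (r^T).sum()/T.sum()
c0=back("top",[402,239],40)[0];best=None
for y in(1.6,1.8,2.0):
    r=minimize(cost,[c0[0],c0[1],y],method="Nelder-Mead",options=dict(initial_simplex=[[c0[0],c0[1],y],[c0[0]+8,c0[1],y],[c0[0],c0[1]+8,y],[c0[0],c0[1],y+.15]]))
    print(r.x,r.fun)
# chute: px, local (x,y,z)
s,c=np.sin(.2094),np.cos(.2094)
f=lambda x,y,h:(x+h*s,y,95-x*np.tan(.2094)+h*c)
obs=[(R([400,110]),f(58,-27,62)),(R([388,243]),f(58,27,62)),(R([447,131]),f(58,-27,12)),(R([435,243]),f(58,27,12)),(R([718,140]),f(-57,-28,14)),(R([693,278]),f(-55,26,17))]
P=np.array([o[1] for o in obs]);Q=np.array([o[0] for o in obs])
def W(p,P):
    cc,ss=np.cos(p[2]),np.sin(p[2]);return np.c_[p[0]+cc*P[:,0]-ss*P[:,1],p[1]+ss*P[:,0]+cc*P[:,1],P[:,2]]
r=least_squares(lambda p:(proj("top",W(p,P))-Q).ravel(),[410,110,1.5],x_scale=[10,10,.1]);print(r.x,r.fun.reshape(-1,2).round(1).tolist())
# overlay
out=[]
ch=[f(x,y,h) for x,y,h in[(-53,-24,0),(-53,24,0),(0,24,0),(0,-24,0),(58,-24,0),(58,24,0),(-53,-24,12),(-53,24,12),(58,24,12),(58,-24,12),(58,-24,62),(58,24,62)]]+[(245,0,69),(245,24,69),(245,-24,69)]
for n,(x0,y0,x1,y1) in dict(top=(90,150,290,260),scene=(270,110,420,245)).items():
    im=cv2.imread(f"pics/{n}0.png");k=4 if n=="top" else 3;im=cv2.resize(im[y0:y1,x0:x1],None,fx=k,fy=k,interpolation=cv2.INTER_CUBIC)
    for p in proj(n,W(r.x,np.array(ch))): cv2.circle(im,tuple(int(v) for v in (p+.5-[x0,y0])*k),2,(0,0,255),-1)
    out.append(cv2.copyMakeBorder(im,0,0,0,800-im.shape[1],cv2.BORDER_CONSTANT))
v=np.vstack(out);cv2.imwrite("pics/ov.png",cv2.resize(v,None,fx=.7,fy=.7) if v.shape[0]>600 else v)
E
```

```text
rack dir 249.72236809124504 0.19260674015048257
rack dir 246.95733126604725 0.19906618680635357
[ 406.09741884 -244.54430791    1.80211316] 0.21482793522267207
[ 406.17532783 -244.99741662    1.8144    ] 0.21676788124156546
[ 406.19500388 -244.792575      1.78835616] 0.21655701754385964
[470.12005543  90.12670128   1.45034577] [[2.1, 0.7], [1.6, -0.6], [0.5, -0.8], [0.2, 1.1], [-2.9, 1.4], [-1.6, -1.9]]
```

View pics/ov.png

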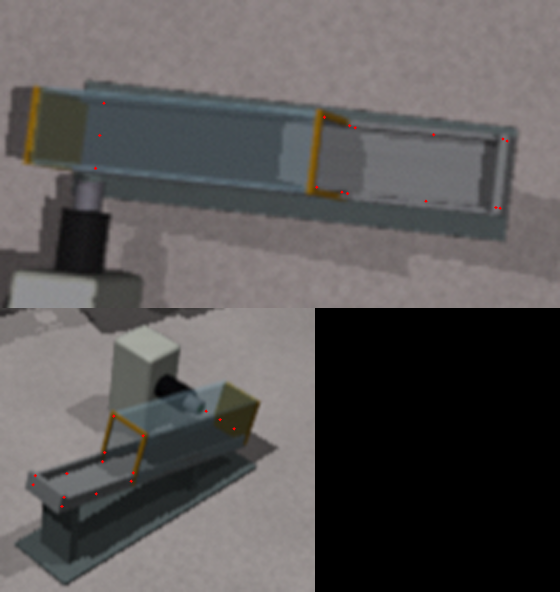

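The chute fit agrees in both views: mouth about (470,90), yaw about 1.45, floor dots inside the channel. Blue disc's middle is about (406,-245), yaw about 1.77 from the rack edges. Next I move above the rack.

Request:
play_rows([
  [-46.9,-64.7,0,2.55,9],
  [-46.9,-64.7,0,2.55,9],
  [-46.9,-64.7,0,2.55,9],
  [-46.9,-64.7,0,2.55,9],
  [-46.9,-64.7,0,2.55,9],
  [-46.9,-64.7,0,2.55,9],
  [-46.9,-64.7,0,2.55,9],
  [-46.9,-64.7,0,2.55,9],
  [-46.9,-64.7,0,2.55,9],
  [-46.9,-64.7,0,2.55,9],
  [-46.9,-64.7,0,2.55,9],
  [-46.9,-64.7,0,2.55,9],
])

```text
clock: 1.6
tcp_pos: [394.6, -199.6, 182.6]
ee_rot: [[0.881, 0.474, 0.0], [0.474, -0.881, 0.0], [0.0, -0.0, -1.0]]
ft_force: [1.0, 0.2, -0.8]
width: 90.3
grip_force: 0.0
```

```bash
python3 - <<'E'
from h import *
out=[]
o=np.array([406,-245.]);d=75*np.array([np.cos(.196),np.sin(.196)])
for n,(x0,y0,x1,y1) in dict(top=(355,140,425,270),scene=(155,250,275,335)).items():
    im=cv2.imread(f"pics/{n}0.png");k=4.5 if n=="top" else 4;im=cv2.resize(im[y0:y1,x0:x1],None,fx=k,fy=k,interpolation=cv2.INTER_CUBIC)
    for i in range(3):
        q=o+i*d
        for j,p in enumerate(proj(n,disc(*q,1.767))): cv2.circle(im,tuple(int(v) for v in (p+.5-[x0,y0])*k),1,(0,255,255) if j<60 else (0,255,0),-1)
    out.append(cv2.copyMakeBorder(im,0,585-im.shape[0],0,0,cv2.BORDER_CONSTANT))
cv2.imwrite("pics/ov2.png",np.hstack(out))
E
```

```text
(no output)
```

View pics/ov2.png

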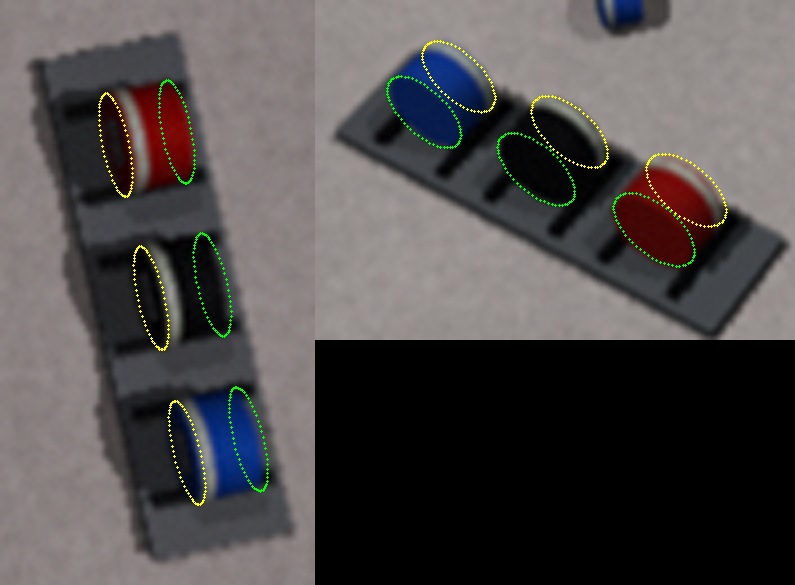

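The outlines fit all three discs to within about 2–3 mm, so I'll let the arm settle and then correct.

Request:
play_rows([
  [0,0,0,0,9],
  [0,0,0,0,9],
])

```text
clock: 1.85
tcp_pos: [394.0, -196.9, 182.1]
ee_rot: [[0.877, 0.48, -0.002], [0.48, -0.877, 0.002], [-0.001, -0.002, -1.0]]
ft_force: [-0.6, 0.2, 1.0]
width: 89.9
grip_force: 0.0
```

```bash
cat > go.py <<'E'
from h import *
import sys
x,y,z,yaw=map(float,sys.argv[1:]);s=sense();R=np.array(s["ee_rot"]);p=np.array(s["tcp_pos"])
cy=np.arctan2(R[1,1],R[0,1]);print(p.round(1),"yaw",cy.round(3),"cm",(R.T@(np.array([x,y,z])-p)/10).round(2),"spin",round(-((yaw-cy+np.pi)%(2*np.pi)-np.pi),3),s["clock"],s["joints"])
E
python3 go.py 406 -244 31 -1.375
```

```text
[ 394.  -196.9  182.1] yaw -1.07 cm [-1.2   4.74 15.1 ] spin 0.305 1.85 [-4.89975937e-01  1.08153486e-01  1.84678667e+00  6.49012778e-04
  1.18874166e+00  5.79585211e-01]
```

Request:
play_rows([
  [-1.2,4.74,4,0.305,9],
  [-1.2,4.74,6,0.305,9],
  [-1.2,4.74,8,0.305,9],
  [-1.2,4.74,8,0.305,9],
  [-1.2,4.74,8,0.305,9],
])

```text
clock: 2.48
tcp_pos: [407.5, -244.0, 103.6]
ee_rot: [[0.98, 0.197, 0.001], [0.197, -0.98, -0.001], [0.001, 0.001, -1.0]]
ft_force: [-0.1, -1.1, 0.3]
width: 90.0
grip_force: 0.0
```

```bash
python3 go.py 406 -244 31 -1.375
```

```text
[ 407.5 -244.   103.6] yaw -1.373 cm [-0.15 -0.03  7.26] spin 0.002 2.475 [-5.63901364e-01  2.32643718e-01  1.90643431e+00  2.49300089e-04
  1.00122325e+00  8.08914253e-01]
```

Request:
play_rows([
  [-0.1,0,3,0,9],
  [-0.1,0,5.5,0,9],
  [-0.1,0,7.1,0,9],
  [-0.1,0,7.1,0,9],
  [-0.1,0,7.1,0,5],
  [-0.1,0,7.1,0,4],
  [-0.1,0,7.1,0,3],
  [-0.1,0,7.1,0,2],
  [-0.1,0,7.1,0,2],
  [-0.1,0,7.1,0,2],
  [-0.1,0,7.1,0,2],
  [-0.1,0,7.1,0,2],
])

```text
clock: 3.98
tcp_pos: [406.0, -245.0, 31.7]
ee_rot: [[0.981, 0.195, -0.0], [0.195, -0.981, 0.0], [-0.0, -0.0, -1.0]]
ft_force: [0.2, -0.4, 0.1]
width: 19.6
grip_force: 0.0
```

The fingers closed to 20 mm with no grip force, so I'll look.

```bash
python3 - <<'E'
from h import *
a=read_camera("scene");b=read_camera("top")
cv2.imwrite("pics/sc1.png",a[:,:,::-1]);cv2.imwrite("pics/tp1.png",b[:,:,::-1])
f=lambda i,x0,y0,x1,y1,k:cv2.resize(i[y0:y1,x0:x1,::-1],None,fx=k,fy=k,interpolation=cv2.INTER_CUBIC)
u=f(a,130,190,290,340,2.6);w=f(b,330,140,430,290,2.6)
cv2.imwrite("pics/g1.png",np.hstack([u,w]) if u.shape[0]==w.shape[0] else u);s=sense();print(s["width"],s["grip_force"])
E
```

```text
20.101755117167468 0.0
```

View pics/g1.png

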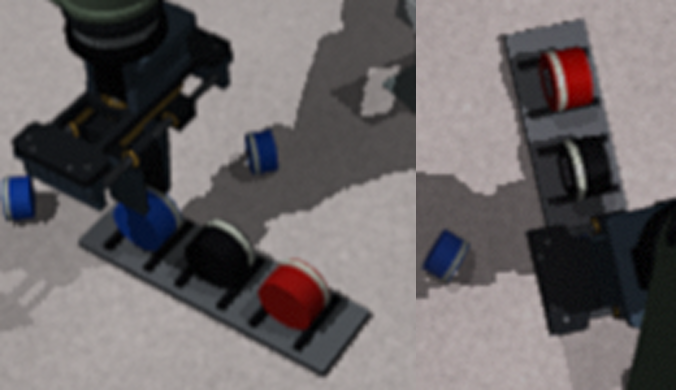

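```bash
python3 - <<'E'
from h import *
s=sense();R=np.array(s["ee_rot"]);p=np.array(s["tcp_pos"]);print(p,s["width"])
a=cv2.imread("pics/sc1.png");k=8;x0,y0,x1,y1=155,240,215,300
u=cv2.convertScaleAbs(cv2.resize(a[y0:y1,x0:x1],None,fx=k,fy=k,interpolation=cv2.INTER_CUBIC),alpha=2)
def dot(P,c):
    for q in proj("scene",P): cv2.circle(u,tuple(int(v) for v in (q+.5-[x0,y0])*k),2,c,-1)
for sg in(-1,1):
    dot([p+R@np.array([x,sg*w,z]) for x in(-16,16) for w in(15,) for z in (0,-19,-38)],(0,255,0) if sg>0 else (0,255,255))
dot([p],(255,255,255))
v=cv2.convertScaleAbs(cv2.resize(cv2.imread("pics/scene0.png")[y0:y1,x0:x1],None,fx=k,fy=k,interpolation=cv2.INTER_CUBIC)[:,:310],alpha=2)
cv2.imwrite("pics/g2.png",np.hstack([u,v]))
E
```

```text
[ 406.00190433 -244.97873377   31.69350736] 20.101755117167468
```

View pics/g2.png

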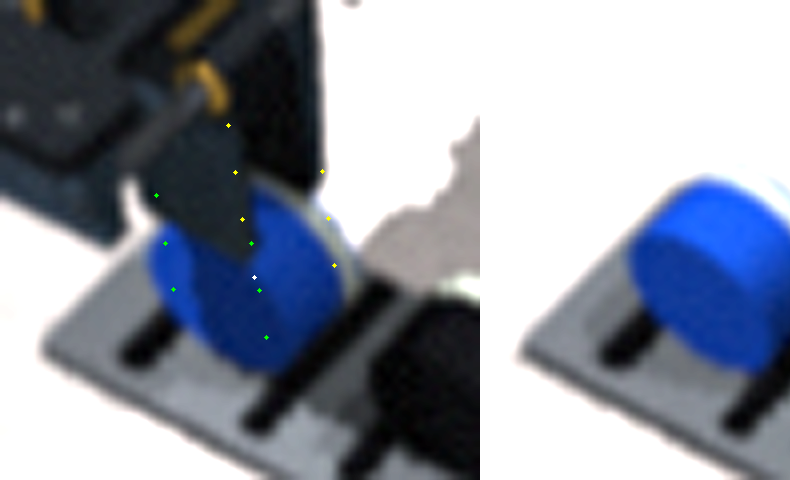

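The finger's tip appears about 25 mm higher than the reported TCP, so it closed over the disc's top. I'll check this against the start picture.

```bash
python3 - <<'E'
from h import *
p=np.array([219,531.7,182.8]);y=np.array([.381,.925,0]);x=np.array([-.925,.381,0])
a=cv2.imread("pics/scene0.png");k=6;x0,y0,x1,y1=300,0,390,80
u=cv2.convertScaleAbs(cv2.resize(a[y0:y1,x0:x1],None,fx=k,fy=k,interpolation=cv2.INTER_CUBIC),alpha=2.5)
for w in(-45.5,45.5):
  for xx in(-16,16):
    for z in(0,20,40):
      q=proj("scene",p+w*y+xx*x+[0,0,z])[0];cv2.circle(u,tuple(int(v) for v in (q+.5-[x0,y0])*k),2,(0,255,0) if z else (0,0,255),-1)
cv2.imwrite("pics/g3.png",u)
E
```

```text
(no output)
```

View pics/g3.png

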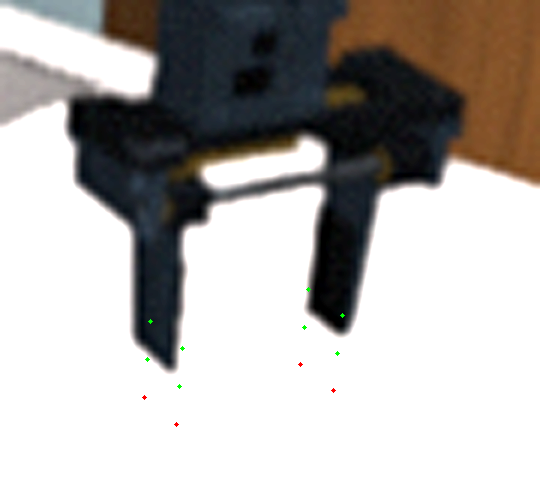

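The start picture shows the same offset: the tips really end about 28 mm above the reported TCP, purely along z. I'll open, go about 27 mm lower and grip.

Request:
play_rows([
  [0,0,0,0,9],
  [0,0,0,0,9],
  [0,0,0,0,9],
  [0,0,0,0,9],
  [0,0,0,0,9],
  [0,0,0,0,9],
  [0,0,1,0,9],
  [0,0,2,0,9],
  [0,0,2.6,0,9],
  [0,0,2.6,0,9],
])

```text
clock: 5.32
tcp_pos: [405.5, -244.7, 5.0]
ee_rot: [[0.981, 0.195, -0.001], [0.195, -0.981, 0.001], [-0.001, -0.001, -1.0]]
ft_force: [-1.2, 0.0, -0.2]
width: 89.9
grip_force: 0.0
```

Request:
play_rows([
  [0,0,0,0,6],
  [0,0,0,0,4],
  [0,0,0,0,2],
  [0,0,0,0,2],
  [0,0,0,0,2],
  [0,0,0,0,2],
  [0,0,0,0,2],
  [0,0,0,0,2],
])

```text
clock: 6.32
tcp_pos: [405.9, -244.9, 5.7]
ee_rot: [[0.981, 0.194, -0.0], [0.194, -0.981, 0.0], [-0.0, -0.0, -1.0]]
ft_force: [-0.0, 0.9, 0.8]
width: 29.8
grip_force: 30.0
```

Gripped (29.8 mm, 30 N). I'll lift, then turn and travel above the chute.

Request:
play_rows([
  [0,0,-2,0,2],
  [0,0,-5,0,2],
  [0,0,-10,0,2],
  [0,0,-16,0,2],
  [0,0,-16,0,2],
  [12.8,-31.6,-16,-1.25,2],
  [12.8,-31.6,-16,-1.25,2],
  [12.8,-31.6,-16,-1.25,2],
  [12.8,-31.6,-16,-1.25,2],
  [12.8,-31.6,-16,-1.25,2],
  [12.8,-31.6,-16,-1.25,2],
  [12.8,-31.6,-16,-1.25,2],
])

```text
clock: 7.82
tcp_pos: [469.3, 91.9, 163.9]
ee_rot: [[0.117, 0.993, -0.003], [0.993, -0.117, -0.0], [-0.001, -0.003, -1.0]]
ft_force: [0.2, -0.2, -0.6]
width: 29.6
grip_force: 30.0
```

Request:
play_rows([
  [0,0,0,0,2],
  [0,0,0,0,2],
])

```text
clock: 8.07
tcp_pos: [469.5, 89.4, 164.9]
ee_rot: [[0.127, 0.992, -0.002], [0.992, -0.127, -0.0], [-0.0, -0.001, -1.0]]
ft_force: [0.3, 0.2, -1.6]
width: 29.6
grip_force: 30.0
```

```bash
python3 go.py 470 90 130 -0.124
```

```text
[469.5  89.4 164.9] yaw -0.127 cm [0.06 0.05 3.49] spin -0.003 8.075 [ 1.64203442e-01  1.81231169e-01  1.80305635e+00 -2.31086429e-05
  1.15885188e+00  2.91521016e-01]
```

Request:
play_rows([
  [0,0,2,0,2],
  [0,0,4,0,2],
  [0,0,6,0,2],
  [0,0,6,0,2],
])

```text
clock: 8.57
tcp_pos: [468.7, 89.1, 104.4]
ee_rot: [[0.127, 0.992, -0.004], [0.992, -0.127, -0.001], [-0.001, -0.004, -1.0]]
ft_force: [0.6, 0.2, -0.5]
width: 29.8
grip_force: 30.0
```

```bash
python3 - <<'E'
from h import *
a=read_camera("scene");b=read_camera("top")
f=lambda i,x0,y0,x1,y1,k:cv2.convertScaleAbs(cv2.resize(i[y0:y1,x0:x1,::-1],None,fx=k,fy=k,interpolation=cv2.INTER_CUBIC),alpha=1.6)
cv2.imwrite("pics/g4.png",np.hstack([f(a,270,130,370,230,4),f(b,180,150,280,250,4)]))
E
```

```text
(no output)
```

View pics/g4.png

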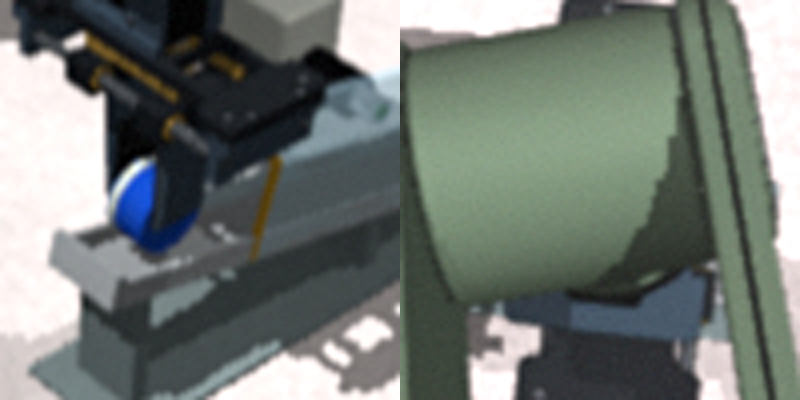

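The disc, at scene crop (155,205), hangs just above the channel floor between the walls, with the white band on the lens side. I'll lower it gently until contact.

Request:
play_rows([
  [0,0,0.4,0,2],
  [0,0,0.8,0,2],
  [0,0,0.8,0,2],
])

```text
clock: 9.05
tcp_pos: [469.8, 89.8, 97.6]
ee_rot: [[0.125, 0.992, -0.0], [0.992, -0.125, 0.0], [-0.0, -0.0, -1.0]]
ft_force: [0.4, -0.3, -0.3]
width: 30.2
grip_force: 30.0
```

Request:
play_rows([
  [0,0,0.2,0,2],
  [0,0,0.2,0,2],
])

```text
clock: 9.3
tcp_pos: [470.0, 89.9, 95.7]
ee_rot: [[0.125, 0.992, -0.0], [0.992, -0.125, 0.0], [0.0, -0.0, -1.0]]
ft_force: [-0.8, -0.3, -1.1]
width: 30.3
grip_force: 30.0
```

Disc origin is about z=125, with no contact yet. I'll go slightly further.

Request:
play_rows([
  [0,0,0.2,0,2],
  [0,0,0.2,0,2],
])

```text
clock: 9.55
tcp_pos: [469.9, 89.9, 93.6]
ee_rot: [[0.125, 0.992, -0.0], [0.992, -0.125, 0.0], [0.0, -0.0, -1.0]]
ft_force: [0.1, -0.2, -0.3]
width: 30.0
grip_force: 30.0
```

Request:
play_rows([
  [0,0,0.1,0,2],
  [0,0,0.1,0,2],
])

```text
clock: 9.8
tcp_pos: [470.0, 89.9, 92.7]
ee_rot: [[0.125, 0.992, -0.0], [0.992, -0.125, 0.0], [0.0, -0.0, -1.0]]
ft_force: [-0.5, -0.0, -1.7]
width: 29.6
grip_force: 30.0
```

Request:
play_rows([
  [0,0,0.1,0,2],
  [0,0,0.1,0,4],
  [0,0,0.1,0,6],
  [0,0,0.1,0,8],
  [0,0,0.1,0,8],
  [0,0,0.1,0,8],
  [0,0,0.1,0,8],
  [0,0,0.1,0,8],
  [0,0,0.1,0,8],
  [0,0,0.1,0,8],
  [0,0,0.1,0,8],
  [0,0,0.1,0,8],
])

```text
clock: 11.3
tcp_pos: [470.0, 89.9, 91.7]
ee_rot: [[0.125, 0.992, -0.0], [0.992, -0.125, 0.0], [0.0, -0.0, -1.0]]
ft_force: [-0.2, -0.7, 0.2]
width: 80.0
grip_force: 0.0
```

Request:
play_rows([
  [0,0,-4,0,8],
  [0,0,-8,0,8],
  [0,0,-12,0,8],
  [-10,-4,-12,0,8],
  [-20,-4,-12,0,8],
  [-20,-4,-12,0,8],
  [-20,-4,-12,0,8],
  [-20,-4,-12,0,8],
  [-20,-4,-12,0,8],
])

```text
clock: 12.42
tcp_pos: [405.6, -102.9, 211.7]
ee_rot: [[0.124, 0.992, 0.0], [0.992, -0.124, 0.001], [0.001, 0.0, -1.0]]
ft_force: [0.8, 0.6, -0.9]
width: 79.9
grip_force: 0.0
```

```bash
python3 - <<'E'
from h import *
a=read_camera("scene");b=read_camera("top")
f=lambda i,x0,y0,x1,y1,k:cv2.convertScaleAbs(cv2.resize(i[y0:y1,x0:x1,::-1],None,fx=k,fy=k,interpolation=cv2.INTER_CUBIC),alpha=1.6)
cv2.imwrite("pics/g5.png",np.hstack([f(a,275,110,405,240,3),f(b,85,140,215,270,3)]));s=sense();print(s["clock"],s["tcp_pos"])
E
```

```text
12.525 [ 405.73431751 -102.60748565  211.70392197]
```

View pics/g5.png

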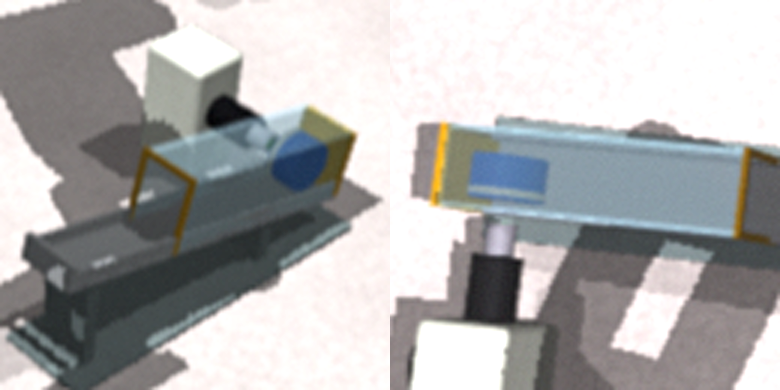

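The disc stands at the stop in front of the lens (top crop (508,178)), with its white band on the lens side. I'll let it settle briefly and hand in.

Request:
play_rows([
  [0,0,0,0,8],
  [0,0,0,0,8],
  [0,0,0,0,8],
  [0,0,0,0,8],
  [0,0,0,0,8],
  [0,0,0,0,8],
  [0,0,0,0,8],
  [0,0,0,0,8],
])

```text
clock: 13.52
tcp_pos: [405.4, -103.6, 211.7]
ee_rot: [[0.125, 0.992, 0.0], [0.992, -0.125, 0.0], [0.0, -0.0, -1.0]]
ft_force: [0.2, -0.1, 0.0]
width: 80.0
grip_force: 0.0
```

```bash
python3 -c "
from rig import *
print(job_done())"
```

```text
the job is handed in; nothing more can be done
None
```

I handed the job in at about 13.5 s: the last picture showed the blue specimen on its rim at the chute stop with its white-banded face towards the lens, and I never gripped the black or red specimen; no verdict was returned.

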